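Put the toy car away and hook the bin lid shut

TASK

Put the toy car into the toy bin, standing on its wheels. Then shut the bin with its loose lid: tilt the lid to hook one of its short edges under the lip along the bin's near side, and swing the other edge down until the lid lies flat inside the rim. Do not knock the sofa, the piano or the vase.

Things in the scene. Friction and masses are not known exactly. Their poses are not given: they have to be found in the camera images.
- bin: Teal plastic open toy bin, fixed. Origin: centre of its underside; +x points from the lip side (near the robot) to the far side, z up. Outside 190 mm (x) by 166 (y). Walls 8 mm thick; far and y-side walls 62 mm high, near wall with its lip 71 high. Inner floor 6 mm up, 154 mm (x) by 130 (y).
- bin_seat (a point): Middle of the bin's opening at ledge height, 52 mm above the table; axes as the bin's. A level ledge 10 mm wide runs round all four sides here and carries the lid. Above it is a recess 174 mm (x, -87 to +87) by 150 mm (y, -75 to +75). The lid's near edge must be low to enter: laid level it fouls the lip or the far rim.
- bin_lip (a point): Middle of the inner lower edge of the lip, at bin x = -71 mm, 65 mm above the table; axes as the bin's. The lip runs along the whole near wall, is 6 mm thick (65 to 71 mm up) and overhangs the recess by 16 mm, leaving a gap 13 mm high and 16 mm deep between ledge and lip.
- lid_grip (a point): Centre of the beech bar grip on the loose teal plastic lid (0.17 kg, lying flat, grip up). Plate 166 mm (x) by 142 (y) by 6 thick, same turned half round. Bar at its middle: 64 mm along y, 14 thick along x, 6 to 42 mm above the plate's underside; this point is 27 above it. Axes: x long side, y along bar, z up. Shut, it is 79 mm above the table over the bin's middle, 4 mm play each way.
- lid_edge_a (a point): Middle of the lid's short edge at lid x = -83 mm, half-way through its thickness (3 mm above the underside). Axes as the lid's.
- lid_edge_b (a point): Middle of the lid's opposite short edge at lid x = +83 mm, half-way through its thickness. Axes as the lid's.
- car_center (a point): Centre of the red wooden toy car, half-way up (21 mm above the underside of its wheels). 90 mm long (x), 40 wide (y), 42 tall (z up), 0.09 kg; wheels do not turn. Its roof block is 50 mm long, its middle 4 mm behind the centre (-x); grip it by its flat sides, 40 mm apart. It starts on its wheels.
- sofa: Beech toy sofa, bystander, 67 mm deep (x), 132 mm wide (y), 68 mm tall; origin under its middle.
- piano: Black plastic upright toy piano, bystander, 62 mm deep (x), 115 mm wide (y), 85 mm tall; origin under its middle.
- vase: White ceramic toy vase, bystander, 48 mm in diameter at its widest, 70 mm tall; origin at the centre of its underside.
There are look-alikes about, which are no part of the job. What is shaped like the part that bears car_center but purple or yellow is not meant.

How it is judged:
By the outcome, as a careful person would: the job done as asked, in the order asked, and still so for the second after the job is handed in, with the robot touching nothing.
It also fails if it takes over 53 s, if anything falls off the work surface, if the arm or the gripper's body presses on something with over 40 N, if the wrist force passes 120 N, or if a joint passes its speed limit or range.

ROBOT

A 6-joint arm with a two-finger parallel gripper is mounted at the origin on the work surface. World frame = base frame: x ahead of the robot, y to its left, z up, the work surface at z = 0. Lengths are in m, angles in degrees, forces in N, time in s.
With the tool pointing down it reaches from about 0.4 to 0.825 m from the base axis. Payload 7 kg.
Tool frame: the origin (TCP) lies midway between the tips of the shut fingers; the grasp point (between the pads) lies 19 mm behind it (ctrl.grip_point_offset is the distance from the TCP to the grasp point, in m); x points along the fingers, y is the direction in which the jaws open and shut, and the axes are right-handed (so a half turn about x gives the same grasp; the last joint's range is limited). The gripper opens to 88 mm and grips with 3 to 60 N. Pads are 19 mm wide; open, the fingers measure 130 mm over their backs; the gripper's body (78 mm by 193 mm) begins 47 mm behind the grasp point.
Start: joints at [-56.201, 20.546, 0.682, 0, -70.136, -16.507], TCP at [0.201, -0.644, 0.227] pointing down, gripper open.
Joint ranges: [-176.03, 176.03], [-82.01, 121.73], [-58.28, 71.71], [-173.87, 95.51], [-174.79, -0.11], [-173.66, 173.66]. Speed limits (degrees/s): [136.94, 136.94, 172.46, 180, 180, 180].

INTERFACE

Orientations are given as [roll, pitch, yaw] about the fixed x, y, z axes, in that order (R = Rz(yaw) Ry(pitch) Rx(roll)).
In Python, from plant import ctrl gives the robot as it stands.
- The arm moves only by the tool drive_tool, never from a script. Its argument "plan" is a list of rows, each a list of 3 entries, a list of its own where there are three numbers: the shift along the tool's x, y, z in m, then the turn, a rotation vector about the tool's x, y, z in degrees, then the opening, from 0 (shut) to 1 (fully open). In form: [[[dx, dy, dz], [wx, wy, wz], grip], ...]. A call has 1 to 20 rows; each row is the pose to reach, as a shift and turn from the pose measured when the call began, along the tool's axes at that moment; what a row does not reach only later rows make up. A row lasts 1/12 s, in which the tool goes at most 41.7 mm and 7.16 degrees, less where a joint would pass 70% of its speed; a pose out of reach is approached as far as the arm can. A call with a gripper value outside its range is refused whole. The fingers move at their own pace and stop on an object; the grip force is fixed at half the most. Time passes only in rows, so rows that repeat a pose let the fingers close. It gives the time, the measured TCP pose, the force and the opening at its end, in the units of the state.
- ctrl.get_obs(): the state, without advancing time (a new reading comes with each control period).
- ctrl.snapshot(name): name is "scene" or "top" or "wrist"; returns the picture (384x512x3 uint8, blue, green, red); there is no depth.
- ctrl.get_calibration(name): a dict with "fx", "fy", "cx", "cy" (pixels), "R" (3x3) and "t" (3): a world point X has camera coordinates R X + t. Camera axes: x right, y down, z forward; pixel columns grow to the right and rows downward; lengths in m; the calibration is good to about 2 mm. A picture is of the moment at which its call begins: read the wrist's pose just before it. get_calibration takes no time and is no camera call; for the wrist camera it gives the pose at the moment of the call.
- ctrl.close_job(): hands the job in, once; it reports no verdict.
Trained networks look in the newest picture that a camera, given by its name, has taken for a name from the list of things; names that differ only in an ending like _2 or _b are one class to them, and where a whole thing is asked for, a point or a joint stands for the part that bears it (a point fixed in the world has none). Each returns a list of dicts, best first, with "confidence" (0 to 1); they miss things now and then, are a little off and sometimes report something else, mostly with a low value. They report only what shows in the picture. A call takes as long as a camera call. They do not tell look-alikes from the thing itself.
- ctrl.cut_out(camera, name): "pixels" (384x512 bool, what is visible of it) and "pixel" ([column, row] in pixels, amid what is visible of it).
- ctrl.landmark_of(camera, name): "pixel" ([column, row] in pixels: a listed point, or the origin of a listed thing).
The state is a dict: "clock": time; "joint_pos": joint angles; "qvel": joint speeds; "tau": joint torques, N m; "tool_pos": TCP position; "orientation": TCP orientation; "force": force on the tool from outside, world axes, zero at the start; "moment": the same for the moment, N m; "opening": finger opening in m.
Only numpy, scipy, OpenCV 4.12 (cv2) and the standard library are available. Lean on these libraries where they do the work, as an engineer would, in place of code of your own. Each camera call takes 0.05 s, during which the arm holds its last target. There are 200 camera calls.

## Working session

There is one attempt and no reset: what is moved stays moved. The work goes in short steps, Python scripts to look and compute and a tool call to move; the robot and the scene stay as the last step left them, time stands still between calls to the robot, and variables do not carry over. Pictures are saved under pics/ and viewed, about 8 in all and at most 12, crops included, and the job is handed in when it is done.

Besides the shell and the picture viewer there is one more tool, called after "Request:" as name(argument=value, ...), one argument or row to a line, values as JSON. drive_tool: Moves the arm, as the interface text tells. Its arguments: {"type":"object","properties":{"plan":{"type":"array","items":{"type":"array"}}},"required":["plan"]}

```bash
mkdir -p pics; ls
cat > h.py <<'E'
import numpy as np, cv2
from scipy.spatial.transform import Rotation as Rn
from plant import ctrl
def ray(cal,px,z):
    R=np.array(cal["R"]);t=np.array(cal["t"])
    d=R.T@np.array([(px[0]-cal["cx"])/cal["fx"],(px[1]-cal["cy"])/cal["fy"],1]);c=-R.T@t
    return c+d*(z-c[2])/d[2]
def proj(cal,X):
    p=np.array(cal["R"])@np.array(X)+np.array(cal["t"]);return np.array([cal["fx"]*p[0]/p[2]+cal["cx"],cal["fy"]*p[1]/p[2]+cal["cy"]])
def tool():
    o=ctrl.get_obs();return o,np.array(o["tool_pos"]),Rn.from_euler("xyz",o["orientation"],degrees=True)
def go(P,R):
    "shift, rotvec in tool axes to reach TCP P, Rotation R"
    o,p,r=tool();return np.round(r.inv().apply(np.array(P)-p),4),np.round((r.inv()*R).as_rotvec(degrees=True),2)
E
python3 - <<'E'
from h import *
o,p,r=tool();print(o);print(r.as_matrix().round(3))
Z={"car_center":.021,"lid_grip":.027,"lid_edge_a":.003,"lid_edge_b":.003,"bin":0,"bin_seat":.052,"bin_lip":.065,"sofa":0,"piano":0,"vase":0}
for c in ["scene","top"]:
    im=ctrl.snapshot(c);cv2.imwrite(f"pics/{c}0.png",im);cal=ctrl.get_calibration(c);print(c,"cam at",(-np.array(cal["R"]).T@cal["t"]).round(3))
    for n,z in Z.items():
        for d in ctrl.landmark_of(c,n)[:4]: print(n,round(d["confidence"],2),np.round(d["pixel"]),ray(cal,d["pixel"],z).round(4))
E
```

```text
pics
{'clock': 0.0, 'joint_pos': array([-5.62010754e+01,  2.05904963e+01,  6.33140022e-01, -1.95279486e-02,
       -7.01359908e+01, -1.65059513e+01]), 'qvel': array([-0.03685969,  0.00863146,  0.00352371,  0.02685534, -0.04827631,
       -0.00614375]), 'tau': array([-1.25665880e-03, -5.82719100e+01,  2.93058980e+01,  6.99707687e+00,
        7.01944882e-03, -2.02169063e-04]), 'tool_pos': array([ 0.20045978, -0.64402793,  0.22563034]), 'orientation': array([ 95.38168831,  89.9048643 , 112.66801123]), 'force': array([ 0.25846269, -0.03771048, -0.02382149]), 'moment': array([-0.00198615, -0.0060852 ,  0.0475435 ]), 'opening': 0.08722854254888834}
[[-0.001 -0.297  0.955]
 [ 0.002  0.955  0.297]
 [-1.     0.002 -0.   ]]
scene cam at [1.197 0.891 1.229]
car_center 0.54 [231. 144.] [ 0.5133 -0.3311  0.021 ]
car_center 0.54 [257. 125.] [ 0.3697 -0.3734  0.021 ]
car_center 0.52 [188. 143.] [ 0.643  -0.4208  0.021 ]
lid_grip 0.89 [355. 253.] [0.4531 0.3043 0.027 ]
lid_grip 0.6 [230. 145.] [ 0.5193 -0.3227  0.027 ]
lid_edge_a 0.7 [336. 277.] [0.5419 0.3295 0.003 ]
lid_edge_a 0.58 [365. 241.] [0.
[... 691 characters left out ...]
7 0.027 ]
lid_grip 0.16 [284. 115.] [ 0.7832 -0.0964  0.027 ]
lid_edge_a 0.74 [126. 207.] [0.5341 0.3342 0.003 ]
lid_edge_a 0.62 [149. 264.] [0.3806 0.2642 0.003 ]
lid_edge_b 0.74 [126. 207.] [0.5341 0.3342 0.003 ]
lid_edge_b 0.62 [149. 264.] [0.3806 0.2642 0.003 ]
bin 0.97 [262. 218.] [ 0.5022 -0.0358  0.    ]
bin_seat 0.64 [261. 220.] [ 0.4916 -0.0333  0.052 ]
bin_seat 0.56 [128. 207.] [0.5262 0.3116 0.052 ]
bin_lip 0.68 [257. 246.] [ 0.4252 -0.0224  0.065 ]
sofa 0.89 [350. 132.] [ 0.7441 -0.2813  0.    ]
sofa 0.26 [135. 234.] [0.4609 0.3078 0.    ]
piano 0.87 [129. 149.] [0.6966 0.3352 0.    ]
piano 0.39 [284. 114.] [ 0.7964 -0.0995  0.    ]
vase 0.79 [284. 117.] [ 0.7884 -0.0991  0.    ]
```

```bash
python3 -c "
import cv2
a=cv2.imread('pics/top0.png')[90:300,100:440];cv2.imwrite('pics/topc.png',cv2.resize(a,None,fx=2.3,fy=2.3,interpolation=cv2.INTER_CUBIC))"
```

```text
(no output)
```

View pics/topc.png

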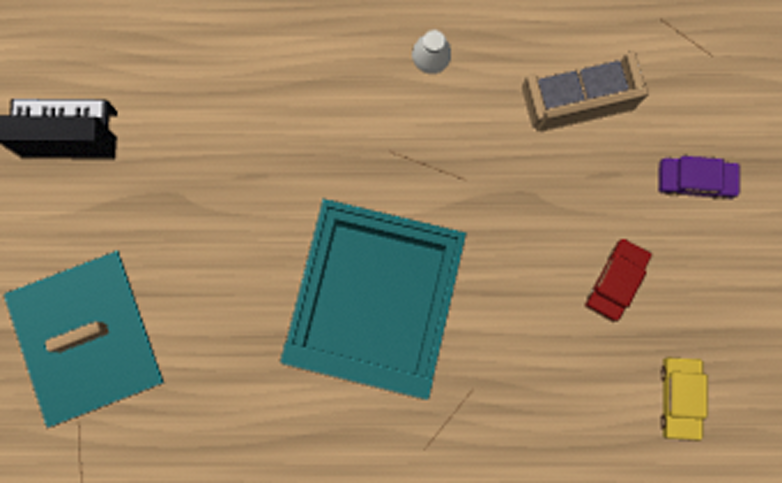

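View pics/scene0.png

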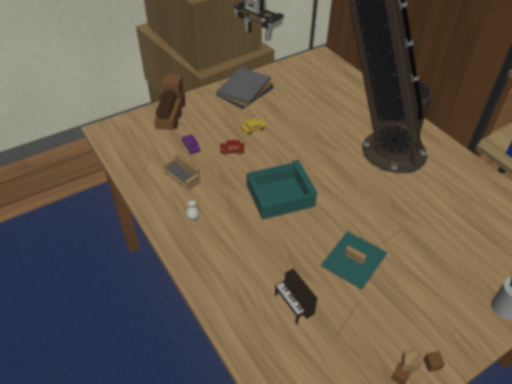

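The red car is at top (369,212), the bin at (262,218), and the lid at (132,236). The decoys are purple and yellow. Next I fit the poses from silhouettes.

```bash
cat >> h.py <<'E'
from scipy.optimize import minimize
def box(x0,x1,y0,y1,z0,z1): return [(x,y,z) for x in(x0,x1) for y in(y0,y1) for z in(z0,z1)]
MODEL={"lid":box(-.083,.083,-.071,.071,0,.006),
 "bin":box(-.095,.095,-.083,.083,0,.062)+box(-.095,-.071,-.083,.083,.062,.071),
 "car":box(-.045,.045,-.02,.02,0,.026)+box(-.029,.021,-.02,.02,.026,.042)}
def sil(cal,pts,q,sc=4,roll=0):
    X=Rn.from_euler("z",q[2]).apply(pts)+[q[0],q[1],q[3] if len(q)>3 else 0]
    P=np.array([proj(cal,x) for x in X])
    h=cv2.convexHull(P.astype(np.float32))
    m=np.zeros((384*sc,512*sc),np.uint8);cv2.fillConvexPoly(m,np.round(((h+.5)*sc-.5)*16).astype(np.int32),255,shift=4);return m>0
def fit(views,name,q0,free=3):
    "views: list of (cal,mask bool)"
    sc=4;M=[(c,cv2.resize(m.astype(np.uint8)*255,None,fx=sc,fy=sc,interpolation=cv2.INTER_LINEAR)>127) for c,m in views]
    f=lambda q:np.mean([(sil(c,MODEL[name],q,sc)^m).sum()/m.sum() for c,m in M])
    best=None
    for dy in (-.15,0,.15):
        s=np.array([q0]*4,float)+[0,0,dy];s[1,0]+=.01;s[2,1]+=.01;s[3,2]+=.15
        r=minimize(f,s[0],method="Nelder-Mead",options=dict(initial_simplex=s,xatol=1e-4,fatol=1e-4))
        if best is None or r.fun<best.fun: best=r
    return np.append(best.x[:2].round(4),np.degrees(best.x[2]).round(2)),round(best.fun,3)
def red(im):
    h=cv2.cvtColor(im,cv2.COLOR_BGR2HSV);return (((h[...,0]<6)|(h[...,0]>172))&(h[...,1]>150)&(h[...,2]>50))
def big(m):
    n,l,s,_=cv2.connectedComponentsWithStats(m.astype(np.uint8));return l==1+np.argmax(s[1:,4])
def teal(im,seed):
    h=cv2.cvtColor(im,cv2.COLOR_BGR2HSV);m=((h[...,0]>75)&(h[...,0]<105)&(h[...,1]>90)).astype(np.uint8)
    m=cv2.morphologyEx(m,cv2.MORPH_CLOSE,np.ones((3,3)))
    n,l,s,c=cv2.connectedComponentsWithStats(m);i=1+np.argmin([np.hypot(*(c[k]-seed))+(1e4 if s[k,4]<300 else 0) for k in range(1,n)])
    cs,_=cv2.findContours((l==i).astype(np.uint8),cv2.RETR_EXTERNAL,cv2.CHAIN_APPROX_NONE);o=np.zeros_like(m);cv2.drawContours(o,cs,-1,1,-1);return o>0
E
python3 - <<'E'
from h import *
T=cv2.imread("pics/top0.png");S=cv2.imread("pics/scene0.png");ct,cs=ctrl.get_calibration("top"),ctrl.get_calibration("scene")
for n,q,a,b in [("car",(.5155,-.32,np.radians(-25)),big(red(T)),big(red(S))),("lid",(.454,.304,np.radians(20)),teal(T,(132,236)),teal(S,(355,256))),("bin",(.50,-.036,np.radians(-13)),teal(T,(262,220)),teal(S,(281,190)))]:
    print(n,a.sum(),b.sum(),"top",fit([(ct,a)],n,q),"scene",fit([(cs,b)],n,q),"both",fit([(ct,a),(cs,b)],n,q))
E
```

```text
car 520 160 top (array([  0.5204,  -0.3203, -32.84  ]), np.float64(0.223)) scene (array([  0.5133,  -0.332 , -29.34  ]), np.float64(1.309)) both (array([  0.5198,  -0.32  , -31.63  ]), np.float64(0.769))
lid 3216 1845 top (array([ 0.4538,  0.3037, 21.46  ]), np.float64(0.044)) scene (array([ 0.4488,  0.3037, 20.92  ]), np.float64(0.154)) both (array([ 0.453 ,  0.3034, 20.85  ]), np.float64(0.101))
bin 4766 2494 top (array([  0.4949,  -0.0361, -13.76  ]), np.float64(0.032)) scene (array([  0.4918,  -0.0355, -20.8   ]), np.float64(0.193)) both (array([  0.4945,  -0.0368, -14.3   ]), np.float64(0.12))
```

```bash
cat >> h.py <<'E'
def down(ydeg):
    "tool down, tool y at world heading ydeg"
    a=np.radians(ydeg);x=np.array([0,0,-1.]);y=np.array([np.cos(a),np.sin(a),0]);return Rn.from_matrix(np.c_[x,y,np.cross(x,y)])
E
python3 - <<'E'
from h import *
print(go((.517,-.32,.2),down(59)))
c=ctrl.get_calibration("wrist");o,p,r=tool();print("cam in tool",r.inv().apply(-np.array(c["R"]).T@c["t"]-p),"axes in tool",(np.array(c["R"])@r.as_matrix()).round(3),c["fx"])
E
```

```text
(array([0.0266, 0.2158, 0.3986]), array([48.29, -0.  ,  0.  ]))
cam in tool [-0.15778166 -0.00048713 -0.06657437] axes in tool [[ 0.001  1.    -0.001]
 [-0.251  0.001  0.968]
 [ 0.968 -0.     0.251]] 286.6857330217295
```

Request:
drive_tool(
  plan=[
    [[0.027,0.216,0.399],[48.3,0,0],1],
    [[0.027,0.216,0.399],[48.3,0,0],1],
    [[0.027,0.216,0.399],[48.3,0,0],1],
    [[0.027,0.216,0.399],[48.3,0,0],1],
    [[0.027,0.216,0.399],[48.3,0,0],1],
    [[0.027,0.216,0.399],[48.3,0,0],1],
    [[0.027,0.216,0.399],[48.3,0,0],1],
    [[0.027,0.216,0.399],[48.3,0,0],1],
    [[0.027,0.216,0.399],[48.3,0,0],1],
    [[0.027,0.216,0.399],[48.3,0,0],1],
    [[0.027,0.216,0.399],[48.3,0,0],1],
    [[0.027,0.216,0.399],[48.3,0,0],1],
    [[0.027,0.216,0.399],[48.3,0,0],1],
    [[0.027,0.216,0.399],[48.3,0,0],1],
    [[0.027,0.216,0.399],[48.3,0,0],1],
    [[0.027,0.216,0.399],[48.3,0,0],1],
  ],
)

```text
clock: 2.43
tool_pos: [0.5167, -0.3204, 0.1997]
orientation: [-29.0, 90.0, -60.1]
force: [0.6, -0.4, -0.4]
opening: 0.0876
```

Run:
```python
from h import *
c=ctrl.get_calibration("wrist");im=ctrl.snapshot("wrist");m=big(red(im))
q,e=fit([(c,m)],"car",(.518,-.32,np.radians(-31)));print(m.sum(),q,e)
q2,e2=fit([(c,m)],"car",(.518,-.32,np.radians(149)));print(q2,e2)
for d in ctrl.landmark_of("wrist","car_center")[:3]: print(d["confidence"],d["pixel"],ray(c,d["pixel"],.021).round(4))
for Q,col in((q,(0,255,0)),):
    s=sil(c,MODEL["car"],[Q[0],Q[1],np.radians(Q[2])],1).astype(np.uint8);k,_=cv2.findContours(s,0,1);cv2.drawContours(im,k,-1,col,1)
cv2.imwrite("pics/w1.png",im)
```

```text
2507 [  0.5206  -0.3188 -29.96  ] 0.084
[  0.5205  -0.3185 150.15  ] 0.084
0.75 [146.6, 107.2] [ 0.3863 -0.3822  0.021 ]
0.74 [239.9, 291.5] [ 0.6401 -0.4157  0.021 ]
0.67 [257.6, 179.9] [ 0.5222 -0.3179  0.021 ]
```

View pics/w1.png

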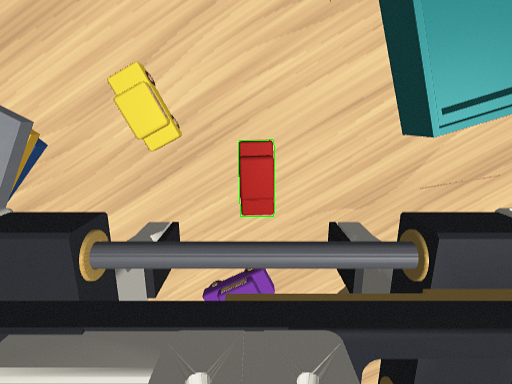

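The red car stands on its wheels at image (257,178), and the fit overlay matches it. Its hood points away from the robot. Grasping at the roof block.

Request:
drive_tool(
  plan=[
    [[0.1,0.0033,-0.0014],[-1,0,0],1],
    [[0.1,0.0033,-0.0014],[-1,0,0],1],
    [[0.1,0.0033,-0.0014],[-1,0,0],1],
    [[0.19,0.0033,-0.0014],[-1,0,0],1],
    [[0.19,0.0033,-0.0014],[-1,0,0],1],
    [[0.19,0.0033,-0.0014],[-1,0,0],1],
    [[0.19,0.0033,-0.0014],[-1,0,0],1],
    [[0.19,0.0033,-0.0014],[-1,0,0],1],
    [[0.19,0.0033,-0.0014],[-1,0,0],0.2],
    [[0.19,0.0033,-0.0014],[-1,0,0],0.2],
    [[0.19,0.0033,-0.0014],[-1,0,0],0.2],
    [[0.19,0.0033,-0.0014],[-1,0,0],0.2],
    [[0.19,0.0033,-0.0014],[-1,0,0],0.2],
    [[0.19,0.0033,-0.0014],[-1,0,0],0.2],
    [[0.19,0.0033,-0.0014],[-1,0,0],0.2],
    [[0.19,0.0033,-0.0014],[-1,0,0],0.2],
  ],
)

```text
clock: 3.87
tool_pos: [0.5172, -0.317, 0.0098]
orientation: [1.9, 90.0, -28.2]
force: [0.3, 0.0, 1.9]
opening: 0.0398
```

Run:
```python
from h import *
# hover above and short of the bin for a look
print(go((.46,-.03,.2),down(76.2)))
```

```text
(array([-0.1902,  0.2196, -0.1933]), array([-1.629e+01,  1.000e-02,  0.000e+00]))
```

Request:
drive_tool(
  plan=[
    [[-0.12,0,0],[0,0,0],0.2],
    [[-0.12,0,0],[0,0,0],0.2],
    [[-0.12,0,0],[0,0,0],0.2],
    [[-0.24,0.12,-0.05],[-16.2,0,0],0.2],
    [[-0.24,0.12,-0.05],[-16.2,0,0],0.2],
    [[-0.24,0.12,-0.05],[-16.2,0,0],0.2],
    [[-0.24,0.255,-0.083],[-16.2,0,0],0.2],
    [[-0.24,0.255,-0.083],[-16.2,0,0],0.2],
    [[-0.24,0.255,-0.083],[-16.2,0,0],0.2],
    [[-0.24,0.255,-0.083],[-16.2,0,0],0.2],
    [[-0.24,0.255,-0.083],[-16.2,0,0],0.2],
    [[-0.24,0.255,-0.083],[-16.2,0,0],0.2],
  ],
)

```text
clock: 4.87
tool_pos: [0.5742, -0.0514, 0.2503]
orientation: [31.5, 89.9, 17.8]
force: [-0.3, -0.7, -1.0]
opening: 0.0399
```

Run:
```python
from h import *
o,p,r=tool();c=ctrl.get_calibration("wrist");im=ctrl.snapshot("wrist");print(p.round(4),o["opening"])
s=proj(c,(.495,-.036,.05));print(s);m=teal(im,s);print(m.sum())
q,e=fit([(c,m)],"bin",(.495,-.036,np.radians(-13.8)));print(q,e)
for n,z in(("bin_seat",.052),("bin_lip",.065)):
  for d in ctrl.landmark_of("wrist",n)[:2]: print(n,d["confidence"],d["pixel"],ray(c,d["pixel"],z).round(4))
k,_=cv2.findContours(m.astype(np.uint8),0,1);cv2.drawContours(im,k,-1,(0,0,255),1)
k,_=cv2.findContours(sil(c,MODEL["bin"],[q[0],q[1],np.radians(q[2])],1).astype(np.uint8),0,1);cv2.drawContours(im,k,-1,(0,255,0),1)
cv2.imwrite("pics/w2.png",im)
```

```text
[ 0.5742 -0.0514  0.2503] 0.03986054994064842
[250.48650875 107.17630493]
23289
[  0.4973  -0.0365 -13.7   ] 0.105
bin_seat 0.83 [251.2, 106.8] [ 0.4949 -0.0351  0.052 ]
bin_lip 0.89 [249.4, 42.2] [ 0.4297 -0.021   0.065 ]
```

View pics/w2.png

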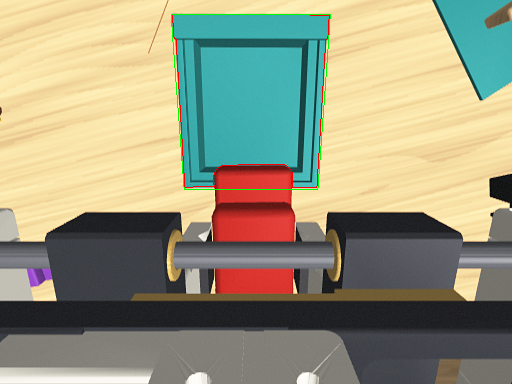

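Run:
```python
from h import *
c=ctrl.get_calibration("wrist");im=ctrl.snapshot("wrist");m=teal(im,(250,107))
h=cv2.convexHull(np.argwhere(m)[:,::-1].astype(np.int32));k=np.zeros(m.shape,np.uint8);cv2.fillConvexPoly(k,h,1)
q,e=fit([(c,k>0)],"bin",(.495,-.036,np.radians(-13.8)));print(q,e)
Q=q;R=Rn.from_euler("z",np.radians(Q[2]))
P=np.array([Q[0],Q[1],0])+R.apply([-.003,0,0])
for z in (.25,.0175): print(go((P[0],P[1],z),down(Q[2]+90)))
```

```text
[  0.4974  -0.0365 -13.8   ] 0.011
(array([-0.0007,  0.0002, -0.0806]), array([-0.12, -0.05,  0.03]))
(array([ 0.2318,  0.0003, -0.0804]), array([-0.12, -0.05,  0.03]))
```

Request:
drive_tool(
  plan=[
    [[0,0,-0.08],[0,0,0],0.2],
    [[0,0,-0.08],[0,0,0],0.2],
    [[0,0,-0.08],[0,0,0],0.2],
    [[0.15,0,-0.08],[0,0,0],0.2],
    [[0.15,0,-0.08],[0,0,0],0.2],
    [[0.15,0,-0.08],[0,0,0],0.2],
    [[0.15,0,-0.08],[0,0,0],0.2],
    [[0.19,0,-0.08],[0,0,0],0.2],
    [[0.21,0,-0.08],[0,0,0],0.2],
    [[0.225,0,-0.08],[0,0,0],0.2],
    [[0.232,0,-0.08],[0,0,0],0.2],
    [[0.232,0,-0.08],[0,0,0],0.2],
    [[0.232,0,-0.08],[0,0,0],0.2],
    [[0.232,0,-0.08],[0,0,0],0.66],
    [[0.232,0,-0.08],[0,0,0],0.66],
    [[0.232,0,-0.08],[0,0,0],0.66],
    [[0.232,0,-0.08],[0,0,0],0.66],
    [[0.232,0,-0.08],[0,0,0],0.66],
  ],
)

```text
clock: 6.57
tool_pos: [0.495, -0.0361, 0.0177]
orientation: [-160.1, 90.0, -174.1]
force: [0.3, -0.3, -0.8]
opening: 0.0572
```

Request:
drive_tool(
  plan=[
    [[-0.04,0,0],[0,0,0],0.66],
    [[-0.08,0,0],[0,0,0],0.66],
    [[-0.12,0,0],[0,0,0],0.66],
    [[-0.23,0,0],[0,0,0],0.66],
    [[-0.23,0,0],[0,0,0],0.66],
    [[-0.23,0,0],[0,0,0],0.66],
    [[-0.23,0,0],[0,0,0],0.66],
    [[-0.23,0,0],[0,0,0],0.66],
  ],
)

```text
clock: 7.23
tool_pos: [0.4958, -0.0358, 0.2497]
orientation: [34.2, 89.8, 20.3]
force: [-1.2, 0.7, -1.3]
opening: 0.0581
```

Run:
```python
from h import *
im=ctrl.snapshot("wrist");cv2.imwrite("pics/w3.png",im)
L=(.4538,.3037,21.4);R=Rn.from_euler("z",np.radians(L[2]))
P=np.array([L[0],L[1],0])+R.apply([.06,0,0])
print(go((P[0],P[1],.25),down(L[2]+90)))
```

```text
(array([-0.0017,  0.3545, -0.0726]), array([-35.32,   0.06,  -0.05]))
```

View pics/w3.png

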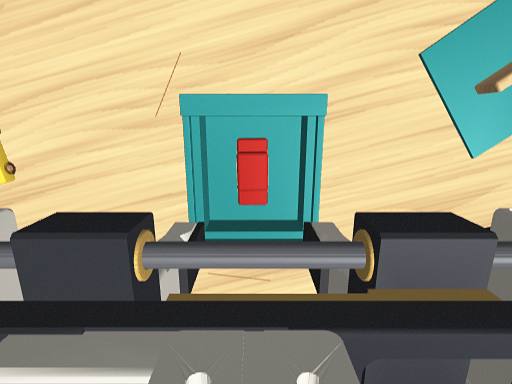

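The car stands on its wheels mid-bin at (252,172). Next I look at the lid.

Request:
drive_tool(
  plan=[
    [[0,0.355,-0.073],[-35.3,0,0],1],
    [[0,0.355,-0.073],[-35.3,0,0],1],
    [[0,0.355,-0.073],[-35.3,0,0],1],
    [[0,0.355,-0.073],[-35.3,0,0],1],
    [[0,0.355,-0.073],[-35.3,0,0],1],
    [[0,0.355,-0.073],[-35.3,0,0],1],
    [[0,0.355,-0.073],[-35.3,0,0],1],
    [[0,0.355,-0.073],[-35.3,0,0],1],
    [[0,0.355,-0.073],[-35.3,0,0],1],
    [[0,0.355,-0.073],[-35.3,0,0],1],
    [[0,0.355,-0.073],[-35.3,0,0],1],
    [[0,0.355,-0.073],[-35.3,0,0],1],
    [[0,0.355,-0.073],[-35.3,0,0],1],
  ],
)

```text
clock: 8.37
tool_pos: [0.5091, 0.3251, 0.2475]
orientation: [-142.0, 90.0, -120.6]
force: [-0.9, -0.8, 0.4]
opening: 0.0875
```

Run:
```python
from h import *
o,p,r=tool();print(p,o["joint_pos"].round(1))
c=ctrl.get_calibration("wrist");im=ctrl.snapshot("wrist");m=teal(im,proj(c,(.454,.304,.003)))
h=cv2.convexHull(np.argwhere(m)[:,::-1].astype(np.int32));k=np.zeros(m.shape,np.uint8);cv2.fillConvexPoly(k,h,1);m=k>0
q,e=fit([(c,m)],"lid",(.454,.304,np.radians(21)));print(m.sum(),q,e)
for n,z in(("lid_grip",.027),("lid_edge_a",.003)):
  for d in ctrl.landmark_of("wrist",n)[:2]: print(n,d["confidence"],d["pixel"],ray(c,d["pixel"],z).round(4))
k,_=cv2.findContours(sil(c,MODEL["lid"],[q[0],q[1],np.radians(q[2])],1).astype(np.uint8),0,1);cv2.drawContours(im,k,-1,(0,255,0),1)
cv2.imwrite("pics/w4.png",im)
for h in (q[2],q[2]+180):print(go((q[0],q[1],.25),down(h)))
```

```text
[0.50910963 0.32506232 0.24752547] [  51.1   13.2   -6.8    0.   -70.  -119.7]
13157 [ 0.4558  0.3042 21.29  ] 0.014
lid_grip 0.65 [252.6, 127.8] [0.457  0.3026 0.027 ]
lid_grip 0.3 [255.0, 60.3] [0.3815 0.2761 0.027 ]
lid_edge_a 0.89 [256.7, 60.1] [0.3763 0.2766 0.003 ]
lid_edge_a 0.6 [252.7, 184.9] [0.5321 0.3319 0.003 ]
(array([-0.0016, -0.    , -0.0577]), array([ 9.002e+01,  4.000e-02, -9.000e-02]))
(array([-0.0016, -0.    , -0.0577]), array([-8.998e+01,  9.000e-02,  4.000e-02]))
```

View pics/w4.png

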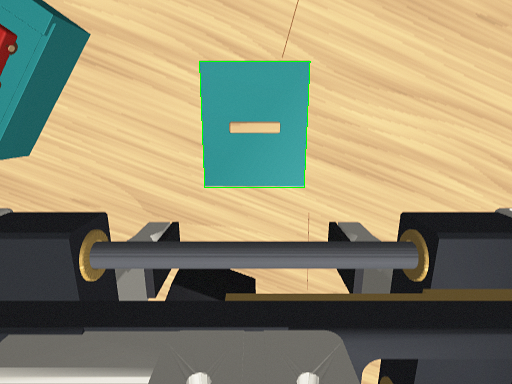

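The lid fits well, with residual 0.014, and the bar is at (254,127). Turning −90° so the jaws close across the bar's 14 mm thickness (joint 6 stays in range), then descending.

Request:
drive_tool(
  plan=[
    [[0.1,0,-0.058],[-90,0,0],1],
    [[0.1,0,-0.058],[-90,0,0],1],
    [[0.1,0,-0.058],[-90,0,0],1],
    [[0.1,0,-0.058],[-90,0,0],1],
    [[0.1,0,-0.058],[-90,0,0],1],
    [[0.1,0,-0.058],[-90,0,0],1],
    [[0.1,0,-0.058],[-90,0,0],1],
    [[0.1,0,-0.058],[-90,0,0],1],
    [[0.1,0,-0.058],[-90,0,0],1],
    [[0.1,0,-0.058],[-90,0,0],1],
    [[0.1,0,-0.058],[-90,0,0],1],
    [[0.1,0,-0.058],[-90,0,0],1],
    [[0.1,0,-0.058],[-90,0,0],1],
    [[0.1,0,-0.058],[-90,0,0],1],
    [[0.1,0,-0.058],[-90,0,0],1],
    [[0.1,0,-0.058],[-90,0,0],1],
  ],
)

```text
clock: 9.85
tool_pos: [0.4557, 0.3038, 0.1487]
orientation: [-64.1, 89.9, 47.0]
force: [-0.2, -0.5, 0.0]
opening: 0.0876
```

Run:
```python
from h import *
print(tool()[1]);print(go((.4558,.3042,.011),down(201.3)))
```

```text
[0.45571118 0.30384297 0.14869036]
(array([0.1377, 0.    , 0.0002]), array([-0.17,  0.05,  0.1 ]))
```

Request:
drive_tool(
  plan=[
    [[0.09,0,0],[0,0,0],1],
    [[0.09,0,0],[0,0,0],1],
    [[0.09,0,0],[0,0,0],1],
    [[0.12,0,0],[0,0,0],1],
    [[0.138,0,0],[0,0,0],1],
    [[0.138,0,0],[0,0,0],1],
    [[0.138,0,0],[0,0,0],1],
    [[0.138,0,0],[0,0,0],0],
    [[0.138,0,0],[0,0,0],0],
    [[0.138,0,0],[0,0,0],0],
    [[0.138,0,0],[0,0,0],0],
    [[0.138,0,0],[0,0,0],0],
    [[0.138,0,0],[0,0,0],0],
    [[0.138,0,0],[0,0,0],0],
    [[0.138,0,0],[0,0,0],0],
    [[0.138,0,0],[0,0,0],0],
    [[0.138,0,0],[0,0,0],0],
    [[0.138,0,0],[0,0,0],0],
  ],
)

```text
clock: 11.35
tool_pos: [0.4558, 0.304, 0.0106]
orientation: [-64.8, 89.9, 46.3]
force: [0.2, 0.2, -0.8]
opening: 0.0199
```

Run:
```python
from h import *
o,p,r=tool();print(o["opening"],o["force"])
# lid frame in tool frame at grasp (lid origin = underside middle)
Rl=Rn.from_euler("z",np.radians(21.3));a=r.inv()*Rl; t=r.inv().apply(np.array([.4558,.3042,0])-p)
print(t.round(4),a.as_matrix().round(3)); np.savez("grip.npz",R=a.as_matrix(),t=t)
```

```text
0.019897075573181943 [ 0.15935732  0.21041665 -0.79654385]
[ 0.0106 -0.      0.0002] [[ 0.001  0.001 -1.   ]
 [-1.     0.003 -0.001]
 [ 0.003  1.     0.001]]
```

Request:
drive_tool(
  plan=[
    [[0,0,0],[0,0,0],0],
    [[0,0,0],[0,0,0],0],
    [[0,0,0],[0,0,0],0],
    [[0,0,0],[0,0,0],0],
    [[-0.03,0,0],[0,0,0],0],
    [[-0.06,0,0],[0,0,0],0],
    [[-0.09,0,0],[0,0,0],0],
    [[-0.12,0,0],[0,0,0],0],
    [[-0.15,0,0],[0,0,0],0],
    [[-0.18,0,0],[0,0,0],0],
    [[-0.18,0,0],[0,0,0],0],
    [[-0.18,0,0],[0,0,0],0],
  ],
)

```text
clock: 12.35
tool_pos: [0.4562, 0.3045, 0.1923]
orientation: [-58.5, 89.7, 52.6]
force: [-0.3, 0.1, -1.8]
opening: 0.0136
```

```bash
cat >> h.py <<'E'
BIN=np.array([.4974,-.0365,0]);RB=Rn.from_euler("z",-13.8,degrees=True)
def lidgo(nx,nz,th,dy=0):
    "lid with near bottom edge at bin (nx,dy,nz), near edge low by th deg -> TCP goal"
    g=np.load("grip.npz");Rl=RB*Rn.from_euler("y",-th,degrees=True)
    o=BIN+RB.apply([nx,dy,nz])+Rl.apply([.083,0,0]);R=Rl*Rn.from_matrix(g["R"]).inv();return o-R.apply(g["t"]),R
E
python3 - <<'E'
from h import *
o,p,r=tool();print(o["opening"],p,o["joint_pos"].round(1))
for a in [(-.06,.13,10)]: P,R=lidgo(*a);print(P,go(P,R))
c=ctrl.get_calibration("wrist");im=ctrl.snapshot("wrist");g=np.load("grip.npz")
o=p+r.apply(g["t"]);Rl=r*Rn.from_matrix(g["R"])
Q=[proj(c,o+Rl.apply(v)) for v in box(-.083,.083,-.071,.071,0,.006)+[(-.007,-.032,.042),(-.007,.032,.042),(.007,.032,.042),(.007,-.032,.042)]]
for q in Q: cv2.circle(im,tuple(np.round(q).astype(int)),2,(0,0,255),1)
cv2.imwrite("pics/w5.png",im)
E
```

```text
0.013628464394989083 [0.45615401 0.30453029 0.19234699] [ 54.2  10.  -18.5   0.  -61.2 -33.1]
[ 0.51662786 -0.04144562  0.15482808] (array([ 0.0362,  0.0685, -0.3446]), array([34.98,  3.27, -9.57]))
```

View pics/w5.png

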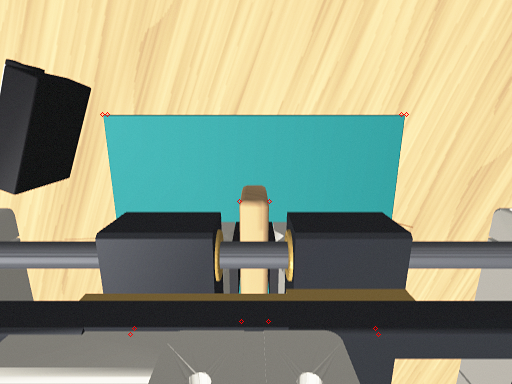

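The predicted corners match the held lid at (105,114) and (404,114), so the grasp is true. Moving it tilted over the bin.

Request:
drive_tool(
  plan=[
    [[0.0,0.0685,-0.345],[35,3.3,-9.6],0],
    [[0.0,0.0685,-0.345],[35,3.3,-9.6],0],
    [[0.0,0.0685,-0.345],[35,3.3,-9.6],0],
    [[0.0,0.0685,-0.345],[35,3.3,-9.6],0],
    [[0.0,0.0685,-0.345],[35,3.3,-9.6],0],
    [[0.0,0.0685,-0.345],[35,3.3,-9.6],0],
    [[0.036,0.0685,-0.345],[35,3.3,-9.6],0],
    [[0.036,0.0685,-0.345],[35,3.3,-9.6],0],
    [[0.036,0.0685,-0.345],[35,3.3,-9.6],0],
    [[0.036,0.0685,-0.345],[35,3.3,-9.6],0],
    [[0.036,0.0685,-0.345],[35,3.3,-9.6],0],
    [[0.036,0.0685,-0.345],[35,3.3,-9.6],0],
    [[0.036,0.0685,-0.345],[35,3.3,-9.6],0],
    [[0.036,0.0685,-0.345],[35,3.3,-9.6],0],
    [[0.036,0.0685,-0.345],[35,3.3,-9.6],0],
  ],
)

```text
clock: 13.65
tool_pos: [0.5159, -0.0417, 0.1542]
orientation: [-90.5, 79.9, -14.4]
force: [-0.3, -0.8, -1.3]
opening: 0.014
```

Run:
```python
from h import *
o,p,r=tool();print(o["opening"],p,o["force"].round(1))
for a in [(-.06,.13,10),(-.06,.08,10),(-.06,.0545,10),(-.07,.0545,10),(-.085,.0545,10)]: P,R=lidgo(*a);print(a,go(P,R))
```

```text
0.014041820908742909 [ 0.51593803 -0.04168142  0.15417544] [-0.3 -0.8 -1.3]
(-0.06, 0.13, 10) (array([-0.0005, -0.0007,  0.0004]), array([ 0.08, -0.14, -0.03]))
(-0.06, 0.08, 10) (array([0.0487, 0.008 , 0.0005]), array([ 0.08, -0.14, -0.03]))
(-0.06, 0.0545, 10) (array([0.0738, 0.0125, 0.0005]), array([ 0.08, -0.14, -0.03]))
(-0.07, 0.0545, 10) (array([0.0721, 0.0223, 0.0005]), array([ 0.08, -0.14, -0.03]))
(-0.085, 0.0545, 10) (array([0.0694, 0.0371, 0.0005]), array([ 0.08, -0.14, -0.03]))
```

Request:
drive_tool(
  plan=[
    [[0.03,0.0045,0.0005],[0,0,0],0],
    [[0.05,0.008,0.0005],[0,0,0],0],
    [[0.062,0.0103,0.0005],[0,0,0],0],
    [[0.0738,0.0125,0.0005],[0,0,0],0],
    [[0.0738,0.0125,0.0005],[0,0,0],0],
    [[0.0738,0.0125,0.0005],[0,0,0],0],
    [[0.0738,0.0125,0.0005],[0,0,0],0],
  ],
)

```text
clock: 14.23
tool_pos: [0.5172, -0.0409, 0.0801]
orientation: [-90.4, 79.9, -14.2]
force: [0.4, -0.6, -0.9]
opening: 0.014
```

Run:
```python
from h import *
o,p,r=tool();print(o["opening"],p,o["force"].round(1))
for a in [(-.06,.0545,10),(-.07,.0545,10),(-.085,.0545,10)]: P,R=lidgo(*a);print(a,go(P,R))
c=ctrl.get_calibration("wrist");im=ctrl.snapshot("wrist")
q=RB
for v in [(-.071,.083,.071),(-.071,-.083,.071),(-.095,.083,.071),(-.095,-.083,.071),(.095,-.083,.062),(.087,-.075,.062),(.095,.083,.062)]:
    cv2.circle(im,tuple(np.round(proj(c,BIN+RB.apply(v))).astype(int)),2,(0,0,255),1)
cv2.imwrite("pics/w6.png",im)
```

```text
0.013993630351808131 [ 0.51715649 -0.04092496  0.08014413] [ 0.4 -0.6 -0.9]
(-0.06, 0.0545, 10) (array([ 0.0007,  0.0005, -0.0006]), array([ 0.13, -0.11,  0.02]))
(-0.07, 0.0545, 10) (array([-0.001 ,  0.0104, -0.0006]), array([ 0.13, -0.11,  0.02]))
(-0.085, 0.0545, 10) (array([-0.0036,  0.0251, -0.0007]), array([ 0.13, -0.11,  0.02]))
```

View pics/w6.png

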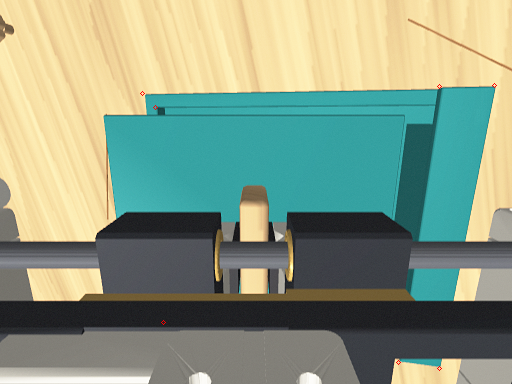

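The lid's low edge sits beside the lip line at column 438, and the bin overlay agrees within about 2 mm. Sliding under the lip.

Request:
drive_tool(
  plan=[
    [[-0.0005,0.006,-0.0006],[0,0,0],0],
    [[-0.001,0.0104,-0.0006],[0,0,0],0],
    [[-0.0018,0.015,-0.0006],[0,0,0],0],
    [[-0.0026,0.02,-0.0006],[0,0,0],0],
    [[-0.0034,0.0245,-0.0006],[0,0,0],0],
    [[-0.0034,0.0245,-0.0006],[0,0,0],0],
    [[-0.0034,0.0245,-0.0006],[0,0,0],0],
  ],
)

```text
clock: 14.87
tool_pos: [0.493, -0.0354, 0.0796]
orientation: [-90.2, 79.9, -14.0]
force: [1.4, -0.1, -1.2]
opening: 0.0135
```

Run:
```python
from h import *
o,p,r=tool();print(o["opening"],p,o["force"].round(1))
for a in [(-.0845,.0545,10),(-.0845,.0535,8),(-.0845,.053,6),(-.0845,.053,4),(-.0845,.053,2),(-.0845,.053,0),(-.0845,.052,0)]: P,R=lidgo(*a);print(a,go(P,R))
c=ctrl.get_calibration("wrist");im=ctrl.snapshot("wrist");cv2.imwrite("pics/w7.png",im)
```

```text
0.0135179796046091 [ 0.49299597 -0.03543323  0.07958042] [ 1.4 -0.1 -1.2]
(-0.0845, 0.0545, 10) (array([ 0.0002,  0.0002, -0.0002]), array([ 0.14, -0.07,  0.07]))
(-0.0845, 0.0535, 8) (array([ 0.0041,  0.    , -0.0002]), array([ 0.14, -0.07,  2.07]))
(-0.0845, 0.053, 6) (array([ 0.0075, -0.0001, -0.0002]), array([ 0.14, -0.07,  4.07]))
(-0.0845, 0.053, 4) (array([ 0.0104, -0.0002, -0.0002]), array([ 0.14, -0.06,  6.07]))
(-0.0845, 0.053, 2) (array([ 0.0134, -0.0002, -0.0002]), array([ 0.14, -0.06,  8.07]))
(-0.0845, 0.053, 0) (array([ 0.0163, -0.0001, -0.0002]), array([ 0.14, -0.06, 10.07]))
(-0.0845, 0.052, 0) (array([ 0.0173,  0.0001, -0.0002]), array([ 0.14, -0.06, 10.07]))
```

View pics/w7.png

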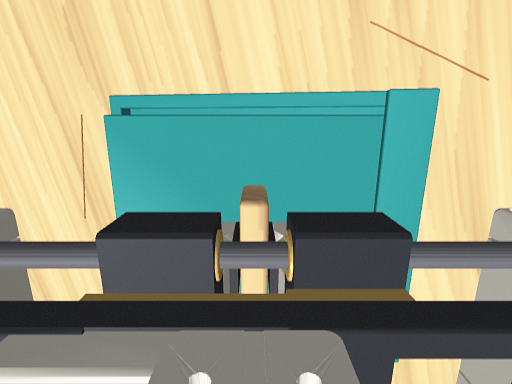

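The lid edge (expected at column 404) is now hidden under the lip, whose edge is at column 385, with no contact force. It's hooked, so I swing down.

Request:
drive_tool(
  plan=[
    [[0.004,0,-0.0002],[0.1,0,2],0],
    [[0.0075,0,-0.0002],[0.1,0,4],0],
    [[0.0104,0,-0.0002],[0.1,0,6],0],
    [[0.0134,0,-0.0002],[0.1,0,8],0],
    [[0.0163,0,-0.0002],[0.1,0,10],0],
    [[0.017,0,-0.0002],[0.1,0,10],0],
    [[0.017,0,-0.0002],[0.1,0,10],0],
    [[0.017,0,-0.0002],[0.1,0,10],0],
    [[0.017,0,-0.0002],[0.1,0,10],0],
  ],
)

```text
clock: 15.67
tool_pos: [0.4956, -0.0365, 0.0628]
orientation: [-100.1, 89.8, -24.0]
force: [-0.7, 0.3, -0.4]
opening: 0.0138
```

Run:
```python
from h import *
o,p,r=tool();print(o["opening"],p,o["force"].round(1),o["moment"].round(2))
P,R=lidgo(-.0845,.052,0);print(go(P,R))
c=ctrl.get_calibration("wrist");im=ctrl.snapshot("wrist");cv2.imwrite("pics/w8.png",im)
```

```text
0.013773880729156397 [ 0.49562874 -0.03646083  0.06281106] [-0.7  0.3 -0.4] [ 0.03  0.13 -0.01]
(array([ 0.0002, -0.0002,  0.0002]), array([ 0.03, -0.07,  0.09]))
```

View pics/w8.png

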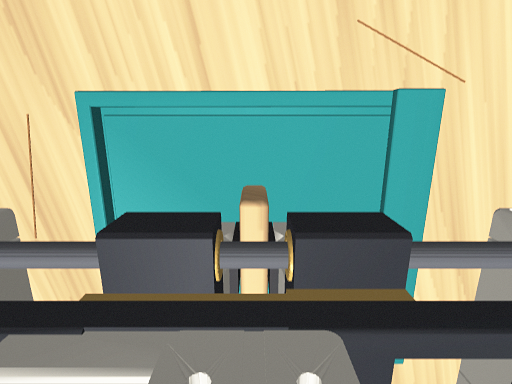

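The lid lies flat inside the rim, within 0.3 mm of the shut height. Releasing and withdrawing.

Request:
drive_tool(
  plan=[
    [[0,0,0],[0,0,0],0.5],
    [[0,0,0],[0,0,0],0.5],
    [[0,0,0],[0,0,0],0.5],
    [[0,0,0],[0,0,0],0.5],
    [[0,0,0],[0,0,0],0.5],
    [[-0.03,0,0],[0,0,0],0.5],
    [[-0.07,0,0],[0,0,0],0.5],
    [[-0.11,0,0],[0,0,0],0.5],
    [[-0.15,0,0.06],[0,0,0],0.5],
    [[-0.19,0,0.08],[0,0,0],0.5],
    [[-0.19,0,0.08],[0,0,0],0.5],
    [[-0.19,0,0.08],[0,0,0],0.5],
    [[-0.19,0,0.08],[0,0,0],0.5],
  ],
)

```text
clock: 16.8
tool_pos: [0.515, 0.0427, 0.2542]
orientation: [-74.1, 89.7, 2.0]
force: [-0.6, -0.5, -1.7]
opening: 0.0441
```

Run:
```python
from h import *
c=ctrl.get_calibration("wrist");im=ctrl.snapshot("wrist")
print(tool()[1])
for n,z in(("lid_grip",.079),("bin_lip",.065)):
  for d in ctrl.landmark_of("wrist",n)[:1]: print(n,d["confidence"],d["pixel"],RB.inv().apply(ray(c,d["pixel"],z)-BIN).round(4))
# expected seated lid plate top, near side cut at the lip
for v in [(-.071,.071,.058),(-.071,-.071,.058),(.0815,.071,.058),(.0815,-.071,.058)]: cv2.circle(im,tuple(np.round(proj(c,BIN+RB.apply(v))).astype(int)),2,(0,0,255),1)
t=cv2.imwrite("pics/w9.png",im)
for d in("scene","top"): cv2.imwrite(f"pics/{d}9.png",ctrl.snapshot(d))
a=cv2.imread("pics/w9.png");b=cv2.imread("pics/scene9.png")[90:340,140:400]
cv2.imwrite("pics/fin.png",np.hstack([cv2.resize(a,(400,300)),cv2.resize(b,(400,300))]))
```

```text
[0.514036   0.04186197 0.25276836]
lid_grip 0.74 [250.4, 108.9] [0.0035 0.0021 0.079 ]
bin_lip 0.58 [314.3, 108.5] [-0.0703  0.0012  0.065 ]
```

View pics/fin.png

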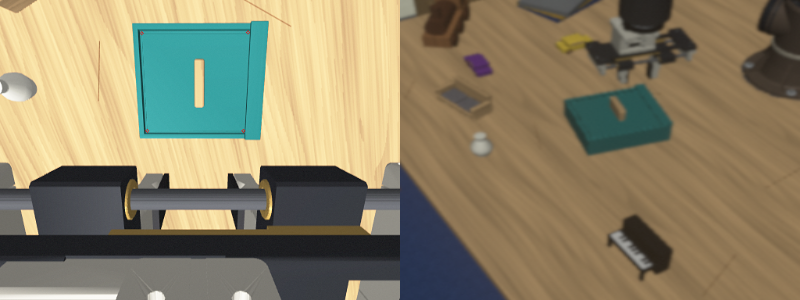

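The lid is seated flat with its corners on the predicted points, and the bystanders are unmoved.

```bash
python3 -c "
from plant import ctrl
print(ctrl.close_job())"
```

```text
the job is handed in; nothing more can be done
None
```

The red car is in the bin on its wheels, and the bin is shut with its lid. I hooked the lid under the near lip at a 10° tilt, swung it down flat and let go; the job was handed in at about 17 s of the 53 s allowed.

- **Car:** a wrist picture after release showed it standing mid-bin, before the lid went on.
- **Lid:** its plate corners sit on the points I predicted for the shut position, flat inside the rim. The network put the grip about 3.5 mm off centre, inside the 4 mm play. My own pose put the lid about 1.5 mm off centre the other way, so the two disagree by about 5 mm. The corner match agrees with my pose.
- **Bystanders:** the sofa, piano and vase look upright and unmoved in the last pictures; I judged this by eye.
- **Forces:** wrist readings at the end of each move stayed under 3 N. I did not watch them during the moves.

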